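# Nest the bracket and steer the aiming spot into its ring

## Task

Press the T-shaped bracket fully home into its matching cutout in the foam nest. Then turn the two knurled knobs of the mirror mount, one after the other, to steer the red aiming spot until it lies wholly inside the ring engraved on the bracket. Let go of everything and leave the other things on the bench where they are.

Things in the scene. Friction and masses are not known exactly. Their poses are not given: they have to be found in the camera images.
- bracket_mid (a point): Loose steel-grey bracket, 120 g, 50 mm tall; this point is on its centre line, 25 mm over its underside. Foot: a T-shaped plate 10 mm thick, crossbar 64 (x) x 26 mm (y) centred here, tongue 28 mm wide running towards -y to 55 mm from here. Grip: an upright leg rising from the crossbar's middle to 50 mm over the underside, 44 mm wide (x), 8 mm thick (y). z up. Starts standing on the bench.
- mark (a point): Centre of the dark engraved ring (inner diameter 10.8 mm, outer 14 mm) on top of the bracket's tongue, 38 mm from the bracket's centre line towards its -y, 10 mm above its underside. Axes as the bracket's.
- nest (a point): On the floor of the T cutout in the grey foam nest (top 34 mm over the bench): the crossbar's middle belongs here, bracket axes along these, tongue to -y. 10 mm deep, foot then flush; 1.5 mm play a side, 3 mm bevel. Axes of the fixture, fixed but placed anew each time: +y from mirror mount to nest, z up. A 92 mm high pointer tube on a post stands at +88 mm x, -90 mm y; mirror at -145 mm y.
- spot (a point): Centre of the red aiming spot, 4 mm across, thrown by the mirror. It moves in the plane of the seated tongue's top (10 mm above the nest point) and is moved by the knobs only.
- pan_grip (a point): Centre, half-way up, of the pan knob: round, knurled, steel, 24 mm diameter, 28 mm tall, axis upright, on the fixed -x end of the mirror mount, whose top is 20 mm below this point. Counter-clockwise from above swings the mirror head and the spot sideways, along the fixture's +x, about the tilt knob's axis: 0.146 rad per rad, 20 mm per rad at the ring. Axes as the fixture's.
- tilt_grip (a point): The like point of the identical tilt knob, on top of the turning mirror head, 80 mm from the other towards +x, behind the mirror, on the head's upright turning axis. Counter-clockwise from above moves the spot straight away from this knob (about along the fixture's +y), clockwise towards it, by 20 mm per rad. Axes as the fixture's; they do not turn with the knob.
- pan_knob (a joint): Angle of the pan knob in rad, growing counter-clockwise seen from above; stops at -2 and 2. It turns with light friction (0.04 N m) and stays where it is left.
- tilt_knob (a joint): Angle of the tilt knob (against the head) in rad, growing counter-clockwise seen from above; stops at -2 and 2. Friction as the other.
- angle_mid (a point): Bystander: centre of a plain steel-grey L-shaped angle piece, 50 x 50 mm, 55 mm tall, loose, with no tongue and no ring. It stands 12 cm or more from the bracket.
- goggles: Bystander: dark safety goggles, about 150 mm wide, lying beyond the fixture.
- hex_key: Bystander: black L-shaped hex key, 100 mm long, 8 mm thick, lying on the bench on the robot's side.
- tag_tray: Bystander: grey tray of tag blanks, 90 x 120 x 30 mm.
Not all that is in view belongs to the job. Leave any orange look-alike of the part that bears bracket_mid alone.

How it is judged:
By the outcome, as a careful person would: the job done as asked, in the order asked, and still so for the second after the job is handed in, with the robot touching nothing.
It also fails if it takes over 51 s, if anything falls off the work surface, if the arm or the gripper's body presses on something with over 40 N, if the wrist force passes 120 N, or if a joint passes its speed limit or range.

## Robot

A 6-joint arm with a two-finger parallel gripper is mounted at the origin on the work surface. World frame = base frame: x ahead of the robot, y to its left, z up, the work surface at z = 0. Lengths are in m, angles in degrees, forces in N, time in s.
With the tool pointing down it reaches from about 0.325 to 0.85 m from the base axis. Payload 15.5 kg.
Tool frame: the origin (TCP) lies on the centre line of the jaws, within the pads' length; the fingertips stand r.nose_length ahead of it and the grasp point (between the pads) lies 5 mm behind it (r.nose_length is the distance from the TCP to the fingertips, in m); z points along the fingers, y is the line along which they close (so a half turn about z gives the same grasp; the last joint's range is limited). The gripper opens to 91 mm and grips with 3 to 60 N. Pads are 32 mm wide; open, the fingers measure 118 mm over their backs; the gripper's body (76 mm by 178 mm) begins 60 mm behind the grasp point.
Start: joints at [69.528, 28.281, 77.091, -0, 74.628, -5.472], TCP at [0.162, 0.604, 0.228] pointing down, gripper open.
Joint ranges: [-166.48, 166.48], [-47.26, 123.95], [12.59, 153.08], [-70.14, 250.14], [6.76, 159.57], [-176.63, 176.63]. Speed limits (degrees/s): [108.29, 108.29, 147.25, 172.46, 172.46, 172.46].

## Interface

Orientations are given as a 3x3 rotation matrix whose columns are the frame's x, y, z axes.
In Python, from rig import r, get_image gives the robot as it stands. The module is installed in compiled form; this text tells all that it offers.
- The arm moves only by the tool jog_arm, never from a script. Its argument "deltas" is a list that holds one entry, the list of rows, each a list of 7 numbers: the shift along the world's x, y, z normalised to -1 to 1, where 1 is 0.4 m, then the turn, a rotation vector about the world's x, y, z normalised to -1 to 1, where 1 is pi rad, then the closure, from 0 (fully open) to 1 (shut). In form: [[[dx, dy, dz, ax, ay, az, jaw], ...]]. A call has 1 to 8 rows; each row is the pose to reach, as a shift and turn from the pose commanded when the call began, turning the shorter way round; what a row does not reach only later rows make up. A row lasts 1/10 s, in which the tool goes at most 50 mm and 8.59 degrees, less where a joint would pass 70% of its speed; a pose out of reach is approached as far as the arm can. A call with a number of a shift or a turn outside -1 to 1 is refused whole. A call with a gripper value outside its range is refused whole. The fingers move at their own pace and stop on an object; "force" is the grip in N (left out, the last holds). Time passes only in rows, so rows that repeat a pose let the fingers close. It gives the time, the measured TCP pose, the force, the opening and the grip force at its end, in the units of the state.
- r.sense(): the state, without advancing time (a new reading comes with each control period).
- get_image(name): name is "scene" or "top" or "wrist"; returns a dict with "color" (384x512x3 uint8, red, green, blue), "z_map" (384x512 float32, m along the optical axis (not along the pixel's ray), 0 where there is no reading), "fx", "fy", "cx", "cy" (pixels), "dist" ([k1, k2, p1, p2, k3] as OpenCV has them; the pictures are not rectified), "extrinsics" (4x4, takes a point from camera to world coordinates). Camera axes: x right, y down, z forward; pixel columns grow to the right and rows downward; lengths in m; the calibration is good to about 2 mm. A picture is of the moment at which its call begins.
- r.hand_in(): hands the job in; it is judged then, once.
The state is a dict: "time_s": time; "q": joint angles; "joint_velocities": joint speeds; "joint_efforts": joint torques, N m; "position": TCP position; "ee_rot": TCP orientation; "contact_force": force on the tool from outside, world axes, zero at the start; "ft_torque": the same for the moment, N m; "width": finger opening in m; "gripper_force": force on a finger pad.
Only numpy, scipy, OpenCV 4.12 (cv2) and the standard library are available. Lean on these libraries where they do the work, as an engineer would, in place of code of your own. Each camera call takes 0.05 s, during which the arm holds its last target. There are 200 camera calls.

## Working session

There is one attempt and no reset: what is moved stays moved. The work goes in short steps, Python scripts to look and compute and a tool call to move; the robot and the scene stay as the last step left them, time stands still between calls to the robot, and variables do not carry over. Pictures are saved under pics/ and viewed, at most 10 in all, crops included, and the job is handed in when it is done.

Besides the shell and the picture viewer there is one more tool, called after ">>>" by a JSON object that holds its "op" and its "data", one argument or row to a line. jog_arm: Moves the arm, as the interface text tells. Scaled input: -1 to 1 covers 0.4 m each way for a shift and pi rad each way for a turn. Its arguments: {"type":"object","properties":{"deltas":{"type":"array","items":{"type":"array","items":{"type":"array","items":{"type":"number"}}}},"force":{"type":"number"}},"required":["deltas"]}

```bash
mkdir -p pics; cat > h.py <<'E'
import numpy as np, cv2
from rig import r, get_image
def cast(im,uv,z):
    K=np.array([[im['fx'],0,im['cx']],[0,im['fy'],im['cy']],[0,0,1]])
    n=cv2.undistortPoints(np.array(uv,float).reshape(-1,1,2),K,np.array(im['dist'],float)).reshape(-1,2)
    T=np.array(im['extrinsics']); d=np.c_[n,np.ones(len(n))]@T[:3,:3].T
    return T[:3,3]+d*((z-T[2,3])/d[:,2])[:,None]
def world(im):
    h,w=im['z_map'].shape; K=np.array([[im['fx'],0,im['cx']],[0,im['fy'],im['cy']],[0,0,1]])
    g=np.stack(np.meshgrid(np.arange(w),np.arange(h)),-1).reshape(-1,1,2).astype(float)
    n=cv2.undistortPoints(g,K,np.array(im['dist'],float)).reshape(-1,2)
    T=np.array(im['extrinsics']); p=np.c_[n,np.ones(len(n))]*im['z_map'].reshape(-1,1)
    return (p@T[:3,:3].T+T[:3,3]).reshape(h,w,3)
def save(im,name,crop=None,s=1):
    c=im['color'][:,:,::-1]
    if crop: a,b,e,f=crop; c=c[b:f,a:e]
    cv2.imwrite('pics/'+name,cv2.resize(c,None,fx=s,fy=s,interpolation=cv2.INTER_CUBIC))
E
python3 - <<'E'
from h import *
import pickle
a=get_image('top');b=get_image('scene')
pickle.dump((a,b),open('p0.pkl','wb'))
c=np.vstack([a['color'],b['color']])[:,:,::-1]
cv2.imwrite('pics/a.png',cv2.resize(a['color'][:,:,::-1],(780,585)));cv2.imwrite('pics/b.png',b['color'][:,:,::-1])
print(a['extrinsics'],b['extrinsics'],r.nose_length,r.sense())
E
```

```text
[[ 0.02267484 -0.99144532  0.12853801  0.38145887]
 [-0.9997241  -0.0232746  -0.00316569  0.03284094]
 [ 0.00613028 -0.12843077 -0.99169953  1.41831515]
 [ 0.          0.          0.          1.        ]] [[-0.8496428   0.37598075 -0.36979128  1.05645576]
 [ 0.52734782  0.60125238 -0.60033312  0.86455676]
 [-0.00337581 -0.70507734 -0.70912238  1.09897605]
 [ 0.          0.          0.          1.        ]] 0.014 {'time_s': 0.1, 'q': array([ 6.95282487e+01,  2.83094606e+01,  7.71237115e+01,  3.38010430e-03,
        7.46269096e+01, -5.47190941e+00]), 'joint_velocities': array([-0.01396396, -0.03618634, -0.07917586, -0.01994052,  0.00701979,
       -0.12793533]), 'joint_efforts': array([ 3.69762502e-04, -8.80249572e+01, -3.82537293e+01,  7.09472713e-02,
        4.81624086e-02, -1.50031599e-05]), 'position': array([0.16162887, 0.60341134, 0.22741733]), 'ee_rot': array([[-9.65922452e-01,  2.58831298e-01, -4.20042112e-04],
       [ 2.58831591e-01,  9.65921985e-01, -9.62502928e-04],
       [ 1.56602029e-04, -1.03842336e-03, -9.99999449e-01]]), 'contact_force': array([ 0.34368664, -0.3715572 , -0.50955686]), 'ft_torque': array([-0.02197885, -0.00171791,  0.01162201]), 'gripper_force': 0.0, 'width': 0.0913208324455864}
```

View pics/a.png

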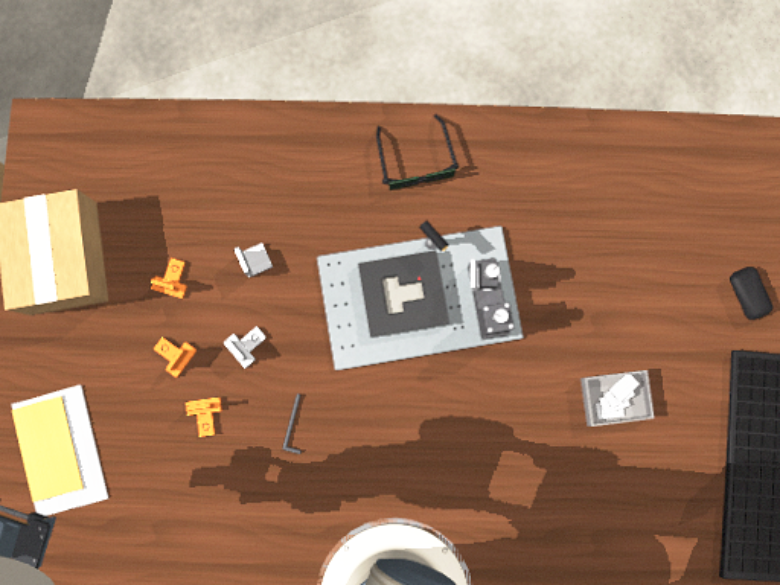

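View pics/b.png

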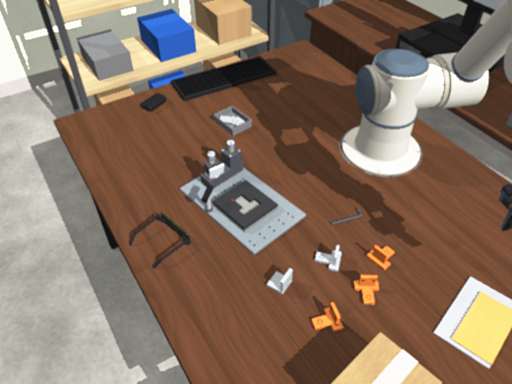

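The top view (scaled by 1.52) shows the steel bracket at (245,346), the L piece at (253,260), the nest at (405,293), the pan knob at (501,317), the tilt knob at (491,270) and the red spot at about (419,278). The orange look-alikes are on the left. The scene view agrees.

```bash
python3 - <<'E'
from h import *
import pickle
a,b=pickle.load(open('p0.pkl','rb'))
s=512/780
for n,p,z in [('br',(245,346),.02),('angle',(253,260),.05),('nest',(403,293),.03),('pan',(501,317),.1),('tilt',(491,270),.1),('spot',(419,278),.034)]:
    print(n,cast(a,[np.array(p)*s],z)[0].round(3))
W=world(a)
# base plate corners
c=np.array([(318,258),(503,227),(522,338),(335,369)])*s
print(cast(a,c,.012).round(4))
for p in [(501,317),(491,270),(403,293),(370,320),(330,300)]:
    q=(np.array(p)*s).astype(int); print(p,W[q[1]-2:q[1]+3,q[0]-2:q[0]+3,2].max().round(3))
save(a,'c.png',(140,160,360,260),3.6)
E
```

```text
br [0.456 0.289 0.02 ]
angle [0.614 0.276 0.05 ]
nest [ 0.562 -0.004  0.03 ]
pan [ 0.514 -0.177  0.1  ]
tilt [ 0.598 -0.159  0.1  ]
spot [ 0.59  -0.033  0.034]
[[ 0.6276  0.1588  0.012 ]
 [ 0.6966 -0.1943  0.012 ]
 [ 0.4838 -0.2308  0.012 ]
 [ 0.4178  0.1199  0.012 ]]
(501, 317) 0.14
(491, 270) 0.139
(403, 293) 0.03
(370, 320) 0.039
(330, 300) 0.02
```

View pics/c.png

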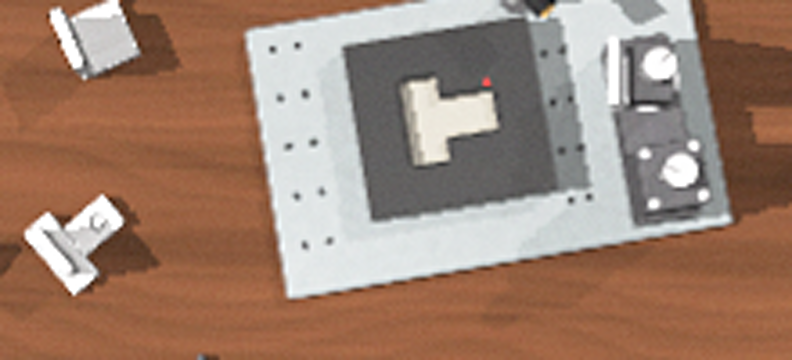

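The crop shows the bracket with its tongue pointing up and right (ring at about (98,222)), the cutout, the red spot at (486,82) and both knobs. I'm moving over the bracket for a closer look.

>>> {"op": "jog_arm", "data": {
  "deltas": [
    [[0.72,-0.81,0.1,0,0,0.306,0],[0.72,-0.81,0.1,0,0,0.306,0],[0.72,-0.81,0.1,0,0,0.306,0],[0.72,-0.81,0.1,0,0,0.306,0],[0.72,-0.81,0.1,0,0,0.306,0],[0.72,-0.81,0.1,0,0,0.306,0],[0.72,-0.81,0.1,0,0,0.306,0],[0.72,-0.81,0.1,0,0,0.306,0]]
  ]
}}

```text
time_s: 0.9
position: [0.4025, 0.333, 0.2612]
ee_rot: [[-0.761, -0.648, -0.0], [-0.648, 0.761, -0.0], [0.0, 0.0, -1.0]]
contact_force: [0.7, 0.9, 0.6]
width: 0.0913
gripper_force: 0.0
```

>>> {"op": "jog_arm", "data": {
  "deltas": [
    [[0.12,-0.12,0,0,0,0,0],[0.12,-0.12,0,0,0,0,0],[0.12,-0.12,0,0,0,0,0.1],[0.12,-0.12,0,0,0,0,0.2]]
  ]
}}

```text
time_s: 1.3
position: [0.4497, 0.2863, 0.261]
ee_rot: [[-0.766, -0.643, -0.001], [-0.643, 0.766, -0.0], [0.001, 0.0, -1.0]]
contact_force: [0.3, 1.3, -0.4]
width: 0.0779
gripper_force: 0.0
```

```bash
python3 - <<'E'
from h import *
import pickle
a=get_image('wrist'); pickle.dump(a,open('p1.pkl','wb'))
save(a,'d.png')
s=r.sense(); print(s['position'],s['q'],s['width'],a['extrinsics'],a['fx'])
E
```

```text
[0.44928972 0.28674097 0.26102294] [ 2.61156261e+01  1.89852872e+01  8.73490414e+01  1.70457953e-02
  7.37064061e+01 -1.03979436e+02] 0.07450383988040146 [[-0.64306571  0.74027901  0.19609561  0.39442839]
 [ 0.76580947  0.62111282  0.16659747  0.23972351]
 [ 0.00153112  0.257305   -0.96632903  0.4168077 ]
 [ 0.          0.          0.          1.        ]] 280.3220730806356
```

View pics/d.png

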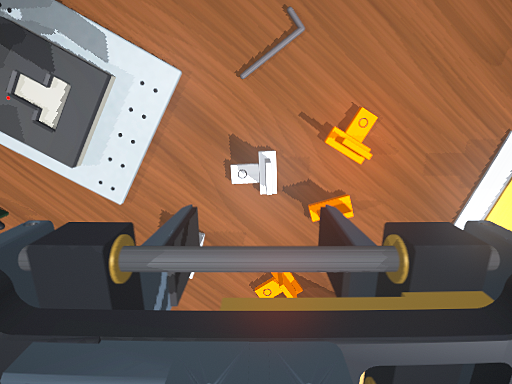

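The wrist view shows the bracket close to the tool frame's alignment, with the ring at (242,174) and the leg at (268,172). The nest cutout is at (42,98).

```bash
python3 - <<'E'
from h import *
import pickle
a=pickle.load(open('p1.pkl','rb')); W=world(a)
c=a['color'].astype(int)
roi=np.zeros(c.shape[:2],bool); roi[140:205,222:285]=1
sat=c.max(2)-c.min(2)
m=roi&(sat<40)&(c.min(2)>120)
z=W[...,2]
print(np.histogram(z[m],bins=np.arange(-.01,.07,.005)))
leg=m&(z>.044); ft=m&(z<.02)
def rect(mask,h):
    v,u=np.nonzero(mask); p=cast(a,np.c_[u,v],h)[:,:2]
    R=cv2.minAreaRect((p*1000).astype(np.float32)); print(mask.sum(),p.mean(0).round(4),R,cv2.boxPoints(R).round(1).tolist())
rect(leg,.05); rect(ft,.01)
# ring
g=cv2.cvtColor(a['color'],cv2.COLOR_RGB2GRAY)
x,y,w,h=230,162,26,26
np.set_printoptions(linewidth=200)
print(g[164:185,228:258])
E
```

```text
(array([  0,  35,   6, 953,  79,   2,   6,   1,   8,   2,   7, 181,   8,
         0,   0]), array([-0.01 , -0.005,  0.   ,  0.005,  0.01 ,  0.015,  0.02 ,  0.025,
        0.03 ,  0.035,  0.04 ,  0.045,  0.05 ,  0.055,  0.06 ,  0.065]))
196 [0.4473 0.3017] ((445.2825012207031, 301.87261962890625), (40.8855094909668, 33.42926025390625), 0.6481224894523621) [[424.70001220703125, 318.3999938964844], [425.0, 284.8999938964844], [465.8999938964844, 285.3999938964844], [465.5, 318.79998779296875]]
1075 [0.4585 0.2893] ((462.35540771484375, 287.2608642578125), (65.0165786743164, 67.6273193359375), 40.93389892578125) [[415.6000061035156, 291.5], [460.0, 240.39999389648438], [509.1000061035156, 283.0], [464.79998779296875, 334.1000061035156]]
[[ 92  88  91 108 102 107 108 111 113 134 139 142 145 147 161 165 166 172 175 187 201 199 208 209 211 211 194 198 199 200]
 [ 90  81 161 255 255 255 255 255 253 198 204 206 209 209 218 217 217 219 219 227 231 229 231 230 232 233 227 229 230 232]
 [ 91  81 171 255 255 255 255 255 255 255 222 226 227 226 225 225 225 224 224 223 223 222 222 222 222 222 222 2
[... 1526 characters left out ...]
254 255 255 255 255 255 255 255 255 255 254 254 254 255 255 255 254 202 205 209 213]
 [134 115 108 160 255 255 254 254 254 254 254 254 255 255 255 255 255 254 254 254 254 255 255 255 255 255 254 255 206 213]
 [131 130 124 147 255 255 255 255 255 255 255 255 255 255 255 255 255 255 255 255 255 255 255 255 255 255 255 255 255 223]
 [134 131 123 145 255 255 255 255 255 255 255 255 255 255 255 255 255 255 255 255 254 254 254 255 254 251 252 254 255 181]
 [135 132 128 130 255 254 241 242 247 247 246 244 254 255 241 207 208 206 228 220 162 167 163 162 150 107  95 100 105 109]
 [134 134 131 124 140 134  97  99 114 115 117 115 113 112 113 116 116 119 117 115 116 121 123 122 101  85  91  92  93  95]]
```

>>> {"op": "jog_arm", "data": {
  "deltas": [
    [[-0.003,0.041,-0.1,0,0,0.006,0.5],[-0.003,0.041,-0.22,0,0,0.006,0.5],[-0.003,0.041,-0.34,0,0,0.006,0.5],[-0.003,0.041,-0.45,0,0,0.006,0.5],[-0.003,0.041,-0.53,0,0,0.006,0.5],[-0.003,0.041,-0.57,0,0,0.006,0.5],[-0.003,0.041,-0.58,0,0,0.006,0.5],[-0.003,0.041,-0.58,0,0,0.006,0.6]]
  ],
  "force": 25
}}

```text
time_s: 2.15
position: [0.4481, 0.3034, 0.0292]
ee_rot: [[-0.752, -0.659, -0.001], [-0.659, 0.752, -0.0], [0.001, 0.0, -1.0]]
contact_force: [0.4, -0.1, 0.8]
width: 0.0403
gripper_force: 0.0
```

>>> {"op": "jog_arm", "data": {
  "deltas": [
    [[0,0,0,0,0,0,1],[0,0,0,0,0,0,1],[0,0,0,0,0,0,1],[0,0,0,0,0,0,1],[0,0,0.02,0,0,0,1],[0,0,0.15,0,0,0,1],[0,0,0.27,0,0,0,1],[0,0,0.27,0,0,0,1]]
  ],
  "force": 25
}}

```text
time_s: 2.95
position: [0.4515, 0.3041, 0.1435]
ee_rot: [[-0.753, -0.658, 0.008], [-0.658, 0.753, 0.004], [-0.009, -0.002, -1.0]]
contact_force: [0.4, -0.9, -1.7]
width: 0.0084
gripper_force: 25.0
```

```bash
python3 - <<'E'
from h import *
import pickle
a=pickle.load(open('p1.pkl','rb')); p=cast(a,[(242,173.5)],.01)[0]; print(p,p[:2]+.038*np.array([-.656,.755]))
s=r.sense(); print(s['position'],s['ee_rot'],s['width'],s['gripper_force'],s['contact_force'])
# nest from wrist p1: outline of foam top, cutout; from top image, mask
import pickle
t,_=pickle.load(open('p0.pkl','rb'))
c=t['color'].astype(int); W=world(t)
roi=np.zeros(c.shape[:2],bool); roi[160:225,230:300]=1
m=(roi&(c.max(2)<110)).astype(np.uint8)
n,l,st,ce=cv2.connectedComponentsWithStats(m)
i=1+st[1:,4].argmax(); print(st[i])
cn=max(cv2.findContours((l==i).astype(np.uint8),cv2.RETR_EXTERNAL,2)[0],key=cv2.contourArea).reshape(-1,2)
R=cv2.minAreaRect((cast(t,cn,.034)[:,:2]*1000).astype(np.float32)); print(R)
m2=roi&(c.min(2)>150)
hole=m2&(cv2.drawContours(np.zeros(m.shape,np.uint8),[cn.reshape(-1,1,2)],-1,1,-1)>0)
v,u=np.nonzero(hole); R=cv2.minAreaRect((cast(t,np.c_[u,v],.024)[:,:2]*1000).astype(np.float32)); print(hole.sum(),R,cv2.boxPoints(R).tolist())
E
```

```text
[0.47338008 0.27502251 0.01      ] [0.44845208 0.30371251]
[0.45146579 0.30412686 0.14351406] [[-0.75281664 -0.65817941  0.00818353]
 [-0.65816896  0.75285803  0.00428949]
 [-0.00898429 -0.00215694 -0.99995731]] 0.00842912703523135 24.99975711107254 [ 0.41234995 -0.85338295 -1.71805279]
[ 236  165   59   56 2118]
((561.0985107421875, -4.501800537109375), (140.39804077148438, 147.63182067871094), 10.897071838378906)
341 ((562.7931518554688, -5.605167388916016), (64.89656066894531, 68.6323471069336), 11.526686668395996) [[524.14208984375, 21.534954071044922], [537.8564453125, -45.713199615478516], [601.4442138671875, -32.74528884887695], [587.7298583984375, 34.502864837646484]]
```

>>> {"op": "jog_arm", "data": {
  "deltas": [
    [[0.415,-0.69,0.29,0,0,-0.166,1],[0.415,-0.69,0.29,0,0,-0.166,1],[0.415,-0.69,0.29,0,0,-0.166,1],[0.415,-0.69,0.29,0,0,-0.166,1],[0.415,-0.69,0.29,0,0,-0.166,1],[0.415,-0.69,0.29,0,0,-0.166,1],[0.415,-0.69,0.29,0,0,-0.166,1],[0.415,-0.69,0.29,0,0,-0.166,1]]
  ]
}}

```text
time_s: 3.75
position: [0.6176, 0.0223, 0.2554]
ee_rot: [[-0.981, -0.192, 0.004], [-0.192, 0.981, -0.001], [-0.004, -0.002, -1.0]]
contact_force: [0.2, 1.5, -1.4]
width: 0.0078
gripper_force: 25.0
```

>>> {"op": "jog_arm", "data": {
  "deltas": [
    [[0,0,0,0,0,0,1],[0,0,0,0,0,0,1]]
  ]
}}

```text
time_s: 3.95
position: [0.6139, 0.0274, 0.2529]
ee_rot: [[-0.981, -0.196, -0.001], [-0.196, 0.981, 0.0], [0.001, 0.001, -1.0]]
contact_force: [0.2, 1.0, -1.2]
width: 0.0078
gripper_force: 25.0
```

```bash
python3 - <<'E'
from h import *
import pickle
a=get_image('wrist'); pickle.dump(a,open('p2.pkl','wb'))
save(a,'e.png',(0,0,512,300),1.5)
s=r.sense(); print(s['position'],s['q'],s['ee_rot'])
E
```

```text
[0.61389693 0.02762207 0.25286508] [-2.99401157e+00  2.62061732e+01  7.66587871e+01  8.53041352e-03
  7.72081076e+01 -1.04330292e+02] [[-9.80496124e-01 -1.96534344e-01 -1.26594853e-03]
 [-1.96534759e-01  9.80496835e-01  2.11599937e-04]
 [ 1.19967187e-03  4.56275807e-04 -9.99999176e-01]]
```

View pics/e.png

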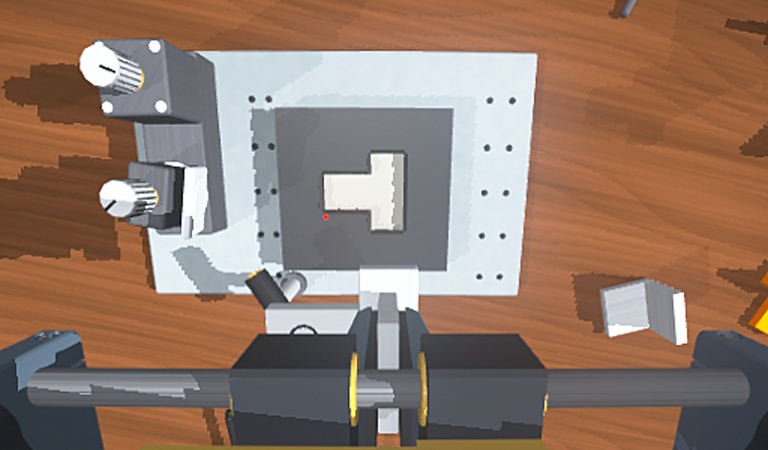

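The wrist view (1.5x) shows the cutout crossbar at (388,190), its tongue end at (325,190), the red spot at (325,217), the pan knob top at (98,67) and the tilt knob top at (118,198). The held bracket is at (390,290).

```bash
python3 - <<'E'
from h import *
import pickle
a=pickle.load(open('p2.pkl','rb'))
c=a['color'].astype(int); g=c.min(2)
roi=np.zeros(g.shape,bool); roi[95:160,205:280]=1
def rect(m,z):
    v,u=np.nonzero(m)
    # pixel outline incl. half-pixel borders
    uv=np.concatenate([np.c_[u+i,v+j] for i in(-.5,.5) for j in(-.5,.5)])
    R=cv2.minAreaRect((cast(a,uv,z)[:,:2]*1000).astype(np.float32)); print(m.sum(),R,cv2.boxPoints(R).round(1).tolist())
m=roi&(g>150); rect(m,.024)
def prof(v): print(v,g[v,205:280].tolist())
prof(112);prof(127);prof(145)
print(g[95:160,257].tolist())
print(g[95:160,230].tolist())
red=(c[...,0]>150)&(c[...,1]<90)&(c[...,2]<90); red[:95]=0; red[160:]=0; red[:,:190]=0; red[:,290:]=0
v,u=np.nonzero(red); print('spot',len(u),u.mean(),v.mean(),cast(a,[(u.mean(),v.mean())],.034)[0].round(4))
# knob top white circles
for box in [(50,30,84,62),(62,115,93,150)]:
    x0,y0,x1,y1=box; q=np.zeros(g.shape,np.uint8); q[y0:y1,x0:x1]=(g[y0:y1,x0:x1]>185)
    cn=max(cv2.findContours(q,0,2)[0],key=cv2.contourArea); R=cv2.fitEllipse(cn); print(R,cast(a,[R[0]],.14)[0].round(4))
W=world(a)
for p in [(64,42),(78,131),(100,50),(110,130),(118,133),(130,130),(230,100),(256,127)]: print(p,W[p[1],p[0]].round(3))
E
```

```text
1831 ((562.4116821289062, -5.0357208251953125), (67.09774780273438, 72.00413513183594), 11.283568382263184) [[522.5, 23.700000762939453], [536.5999755859375, -46.900001525878906], [602.4000244140625, -33.79999923706055], [588.2999877929688, 36.79999923706055]]
112 [115, 115, 114, 115, 115, 115, 115, 115, 116, 117, 118, 117, 117, 117, 119, 118, 118, 118, 120, 120, 120, 121, 119, 120, 120, 120, 120, 121, 120, 121, 122, 122, 122, 120, 120, 122, 121, 122, 122, 121, 103, 95, 153, 244, 232, 229, 229, 228, 239, 239, 238, 238, 238, 238, 238, 239, 243, 251, 167, 174, 176, 177, 179, 187, 89, 79, 92, 122, 118, 118, 116, 117, 117, 117, 117]
127 [111, 111, 112, 112, 111, 113, 113, 112, 106, 103, 76, 186, 235, 228, 227, 227, 225, 237, 236, 236, 236, 236, 236, 236, 236, 236, 236, 236, 235, 236, 236, 236, 236, 236, 236, 236, 235, 236, 236, 236, 237, 236, 236, 236, 236, 236, 236, 236, 236, 235, 236, 236, 236, 235, 236, 237, 241, 222, 165, 172, 173, 174, 177, 184, 69, 81, 102, 119, 117, 116, 115, 116, 115, 115, 115]
145 [108, 109, 109, 109, 110, 110, 110, 109, 108, 100, 112, 62, 41, 86, 108, 107, 112,
[... 802 characters left out ...]
, 235, 235, 236, 232, 235, 193, 92, 86, 101, 113, 114, 113, 113, 113, 113, 114, 113, 114, 113, 113, 112, 109, 109, 108, 107, 108]
spot 8 216.875 144.125 [ 0.5896 -0.0332  0.034 ]
((67.48197937011719, 43.430110931396484), (24.81361198425293, 30.630582809448242), 117.56993103027344) [ 0.514  -0.1654  0.14  ]
((78.97493743896484, 131.11480712890625), (22.208236694335938, 24.95904541015625), 99.23043823242188) [ 0.5895 -0.1513  0.14  ]
(64, 42) [ 0.513 -0.173  0.134]
(78, 131) [ 0.591 -0.156  0.135]
(100, 50) [ 0.51  -0.158  0.101]
(110, 130) [ 0.589 -0.142  0.1  ]
(118, 133) [ 0.593 -0.141  0.083]
(130, 130) [ 0.585 -0.121  0.098]
(230, 100) [ 0.531 -0.026  0.034]
(256, 127) [0.558 0.013 0.022]
```

>>> {"op": "jog_arm", "data": {
  "deltas": [
    [[-0.07,-0.015,0,0,0,0,1],[-0.14,-0.03,0,0,0,0,1],[-0.14,-0.03,-0.1,0,0,0,1],[-0.14,-0.03,-0.21,0,0,0,1],[-0.14,-0.03,-0.32,0,0,0,1],[-0.14,-0.03,-0.41,0,0,0,1],[-0.14,-0.03,-0.445,0,0,0,1],[-0.14,-0.03,-0.445,0,0,0,1]]
  ],
  "force": 40
}}

```text
time_s: 4.8
position: [0.5568, 0.0158, 0.0732]
ee_rot: [[-0.98, -0.197, -0.005], [-0.197, 0.98, 0.0], [0.004, 0.001, -1.0]]
contact_force: [-0.5, -0.1, -0.6]
width: 0.0078
gripper_force: 40.0
```

>>> {"op": "jog_arm", "data": {
  "deltas": [
    [[0,0,0,0,0,0,1],[0,0,0,0,0,0,1]]
  ]
}}

```text
time_s: 5.0
position: [0.5594, 0.0151, 0.0765]
ee_rot: [[-0.981, -0.196, 0.002], [-0.196, 0.981, -0.0], [-0.002, -0.001, -1.0]]
contact_force: [-0.2, -0.7, -1.8]
width: 0.0077
gripper_force: 40.0
```

```bash
python3 - <<'E'
from h import *
import pickle
a=get_image('wrist'); pickle.dump(a,open('p3.pkl','wb'))
save(a,'f.png',(130,60,390,260),3)
s=r.sense(); print(s['position'],s['ee_rot'],s['contact_force'])
E
```

```text
[0.55946067 0.01494779 0.07648871] [[-9.80592922e-01 -1.96044549e-01  2.01396984e-03]
 [-1.96045214e-01  9.80594848e-01 -1.36225054e-04]
 [-1.94818227e-03 -5.28410472e-04 -9.99997963e-01]] [-0.08650074  0.41466386 -0.51232783]
```

View pics/f.png

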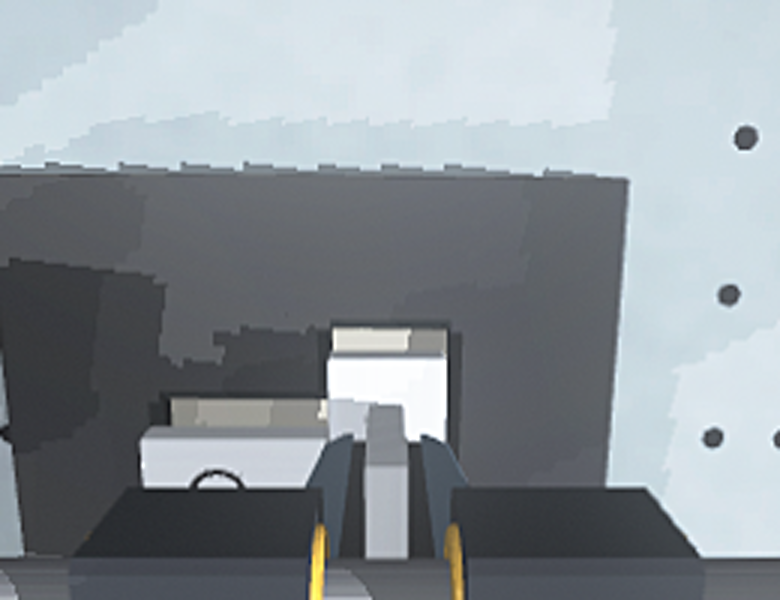

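The close view shows the crossbar end (328–447, 355) sitting over the cutout rim (319–461, 325). I'll check the offsets by ray casting.

```bash
python3 - <<'E'
from h import *
import pickle
a=pickle.load(open('p3.pkl','rb'))
th=np.deg2rad(11.3); R=np.array([[np.cos(th),-np.sin(th)],[np.sin(th),np.cos(th)]])
def loc(uv,z): return ((cast(a,uv,z)[:,:2]-[.558,.0157])@R*1000).round(2)
f=lambda L:[(130+(x-1)/3,60+(y-1)/3) for x,y in L]
print('foot corners (want ref to +-13,-32)',loc(f([(328,355),(447,355),(388,355),(447,400)]),.0573).tolist())
print('bevel outer (-36.5; +-17.5)',loc(f([(388,325),(320,345),(461,345),(461,400)]),.034).tolist())
print(r.sense()['position'])
E
```

```text
foot corners (want ref to +-13,-32) [[-32.34, -13.15], [-32.34, 12.18], [-32.34, -0.38], [-22.4, 12.37]]
bevel outer (-36.5; +-17.5) [[-34.48, -0.32], [-29.61, -16.67], [-29.61, 17.24], [-15.87, 17.56]]
[0.55946067 0.01494779 0.07648871]
```

>>> {"op": "jog_arm", "data": {
  "deltas": [
    [[0.001,0.002,-0.01,0,0,0,1],[0.001,0.002,-0.02,0,0,0,1],[0.001,0.002,-0.027,0,0,0,1],[0.001,0.002,-0.034,0,0,0,1],[0.001,0.002,-0.04,0,0,0,1],[0.001,0.002,-0.045,0,0,0,1],[0.001,0.002,-0.05,0,0,0,1],[0.001,0.002,-0.05,0,0,0,1]]
  ]
}}

```text
time_s: 5.85
position: [0.5591, 0.0155, 0.055]
ee_rot: [[-0.981, -0.196, -0.0], [-0.196, 0.981, 0.0], [0.0, 0.0, -1.0]]
contact_force: [0.2, 0.3, -1.3]
width: 0.0076
gripper_force: 40.0
```

>>> {"op": "jog_arm", "data": {
  "deltas": [
    [[0,0,-0.003,0,0,0,1],[0,0,-0.006,0,0,0,1],[0,0,-0.008,0,0,0,1],[0,0,-0.01,0,0,0,1]]
  ]
}}

```text
time_s: 6.25
position: [0.5594, 0.0156, 0.0535]
ee_rot: [[-0.981, -0.196, 0.002], [-0.196, 0.981, -0.0], [-0.002, -0.0, -1.0]]
contact_force: [-12.9, 1.8, 54.4]
width: 0.0078
gripper_force: 40.0
```

>>> {"op": "jog_arm", "data": {
  "deltas": [
    [[0,0,0.005,0,0,0,0.9],[0,0,0.007,0,0,0,0.7],[0,0,0.007,0,0,0,0.65],[0,0,0.02,0,0,0,0.65],[0,0,0.12,0,0,0,0.65],[0,0,0.24,0,0,0,0.6],[0,0,0.36,0,0,0,0.6],[0,0,0.48,0,0,0,0.6]]
  ],
  "force": 20
}}

```text
time_s: 7.05
position: [0.5587, 0.0155, 0.2454]
ee_rot: [[-0.981, -0.196, -0.0], [-0.196, 0.981, 0.0], [0.0, 0.0, -1.0]]
contact_force: [2.4, 0.2, -0.5]
width: 0.0364
gripper_force: 0.0
```

>>> {"op": "jog_arm", "data": {
  "deltas": [
    [[0.125,-0.3,0.04,0,0,0,0.6],[0.125,-0.3,0.04,0,0,0,0.6],[0.125,-0.3,0.04,0,0,0,0.6],[0.125,-0.3,0.04,0,0,0,0.6],[0.125,-0.3,0.04,0,0,0,0.6],[0.125,-0.3,0.04,0,0,0,0.6]]
  ]
}}

```text
time_s: 7.65
position: [0.6087, -0.1037, 0.2591]
ee_rot: [[-0.981, -0.196, -0.001], [-0.196, 0.981, 0.0], [0.001, 0.001, -1.0]]
contact_force: [0.2, 0.4, 0.2]
width: 0.0369
gripper_force: 0.0
```

```bash
python3 - <<'E'
from h import *
import pickle
a=get_image('wrist'); pickle.dump(a,open('p4.pkl','wb'))
save(a,'g.png',(0,0,512,300),1.5)
s=r.sense(); print(s['position'],s['q'],s['width'])
W=world(a)
m=((W[...,2]>.125)&(W[...,2]<.15)).astype(np.uint8); m[215:]=0
n,l,st,ce=cv2.connectedComponentsWithStats(m)
for i in range(1,n):
    if st[i,4]>60: print(st[i],ce[i],np.median(W[l==i],0),cast(a,[ce[i]],.1345)[0])
E
```

```text
[ 0.6087744  -0.10352932  0.25917065] [-1.51952814e+01  2.61411610e+01  7.57409952e+01  9.67124810e-03
  7.81520366e+01 -1.16525586e+02] 0.03642711885610532
[195  65  27  28 576] [208.046875  78.453125] [ 0.51370819 -0.17076329  0.13471831] [ 0.51367141 -0.17068231  0.1345    ]
[199 149  26  25 456] [211.41885965 161.15789474] [ 0.59073047 -0.1552814   0.13463622] [ 0.59066604 -0.15529939  0.1345    ]
```

View pics/g.png

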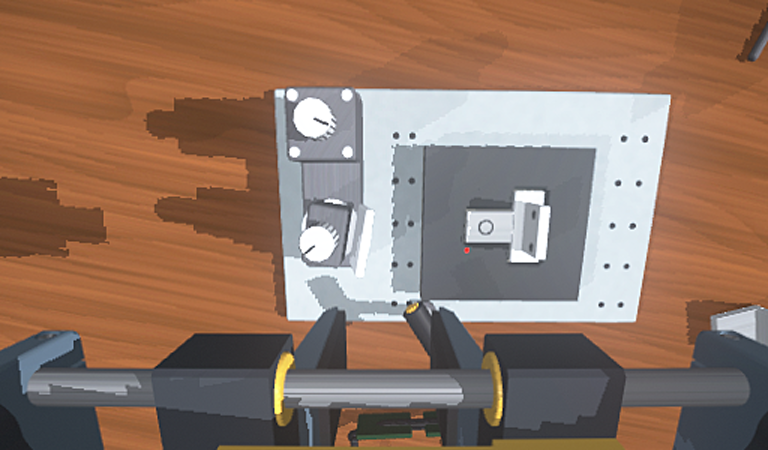

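The bracket sits in the cutout with its ring at (486,227) and the spot at (466,250). The pan knob is at (314,118) and the tilt knob at (319,242).

```bash
cat > spot.py <<'E'
from h import *
def meas(a,tilt=np.array([.5909,-.1552]),box=None):
    c=a['color'].astype(int); g=c.min(2); W=world(a)
    red=(c[...,0]>130)&(c[...,0]-c[...,1:].max(2)>70)&(abs(W[...,2]-.034)<.012)
    n,l,st,ce=cv2.connectedComponentsWithStats(red.astype(np.uint8))
    res=[(ce[i],st[i,4],cast(a,[ce[i]],.034)[0][:2]) for i in range(1,n) if st[i,4]>=3]
    return res
def ring(a,x0,y0,x1,y1,thr):
    g=cv2.cvtColor(a['color'],cv2.COLOR_RGB2GRAY)[y0:y1,x0:x1]
    g=cv2.resize(g,None,fx=4,fy=4,interpolation=cv2.INTER_CUBIC)
    m=(g<thr).astype(np.uint8); out=[]
    for c in cv2.findContours(m,cv2.RETR_LIST,cv2.CHAIN_APPROX_NONE)[0]:
        if len(c)>20:
            e=cv2.fitEllipse(c); u=np.array(e[0]); u=(u+.5)/4-.5+[x0,y0]; out.append((u.round(2),np.array(e[1]).round(1)/4,cast(a,[u],.034)[0][:2].round(4)))
    return out
E
python3 - <<'E'
from spot import *
import pickle
a=pickle.load(open('p4.pkl','rb')); W=world(a)
for x in meas(a): print(x)
for x in ring(a,314,143,335,161,130): print(x)
for p in [(314,146),(335,150),(330,157),(300,115),(370,120),(300,190),(348,165),(349,135)]: print(p,np.median(W[p[1]-1:p[1]+2,p[0]-1:p[0]+2,2]).round(4))
m=(W[...,2]>.11)&(W[...,2]<.15);v,u=np.nonzero(m&(np.arange(512)[None]>228)&(np.arange(384)[:,None]<200)); print(len(v))
E
```

```text
(array([310.90909091, 166.36363636]), np.int32(11), array([ 0.58991915, -0.03323203]))
(array([326.32, 152.27]), array([2.775, 6.425]), array([ 0.5669, -0.0173]))
(array([321.61, 151.44]), array([5.55 , 7.575]), array([ 0.5671, -0.0239]))
(314, 146) 0.0334
(335, 150) 0.0334
(330, 157) 0.0332
(300, 115) 0.0333
(370, 120) 0.0336
(300, 190) 0.033
(348, 165) 0.0357
(349, 135) 0.0329
0
```

>>> {"op": "jog_arm", "data": {
  "deltas": [
    [[-0.12,-0.084,0,0,0,0,0.55],[-0.239,-0.168,0,0,0,0,0.55],[-0.239,-0.168,-0.05,0,0,0,0.55],[-0.239,-0.168,-0.15,0,0,0,0.55],[-0.239,-0.168,-0.25,0,0,0,0.55],[-0.239,-0.168,-0.32,0,0,0,0.55],[-0.239,-0.168,-0.338,0,0,0,0.55],[-0.239,-0.168,-0.338,0,0,0,0.55]]
  ],
  "force": 20
}}

```text
time_s: 8.5
position: [0.5133, -0.1709, 0.1238]
ee_rot: [[-0.981, -0.196, -0.001], [-0.196, 0.981, 0.001], [0.001, 0.001, -1.0]]
contact_force: [0.1, 0.3, 1.3]
width: 0.0411
gripper_force: 0.0
```

>>> {"op": "jog_arm", "data": {
  "deltas": [
    [[0,0,0,0,0,0,1],[0,0,0,0,0,0,1],[0,0,0,0,0,0,1],[0,0,0,0,0,0,1]]
  ]
}}

```text
time_s: 8.9
position: [0.5143, -0.1715, 0.1254]
ee_rot: [[-0.981, -0.196, 0.002], [-0.196, 0.981, -0.0], [-0.002, -0.001, -1.0]]
contact_force: [0.2, 4.8, 8.7]
width: 0.0234
gripper_force: 20.0
```

>>> {"op": "jog_arm", "data": {
  "deltas": [
    [[0,0,0,0,0,-0.035,1],[0,0,0,0,0,-0.08,1],[0,0,0,0,0,-0.125,1],[0,0,0,0,0,-0.17,1],[0,0,0,0,0,-0.215,1],[0,0,0,0,0,-0.26,1],[0,0,0,0,0,-0.305,1],[0,0,0,0,0,-0.33,1]]
  ]
}}

```text
time_s: 9.7
position: [0.5141, -0.1721, 0.1254]
ee_rot: [[-0.663, 0.748, 0.002], [0.748, 0.663, -0.001], [-0.002, 0.0, -1.0]]
contact_force: [-3.0, -1.8, 8.6]
width: 0.0235
gripper_force: 20.0
```

>>> {"op": "jog_arm", "data": {
  "deltas": [
    [[0,0,0,0,0,-0.02,1],[0,0,0,0,0,-0.035,1],[0,0,0,0,0,-0.035,1]]
  ]
}}

```text
time_s: 10.0
position: [0.514, -0.1722, 0.1254]
ee_rot: [[-0.58, 0.814, 0.002], [0.814, 0.58, -0.001], [-0.002, 0.0, -1.0]]
contact_force: [-3.6, -2.1, 8.8]
width: 0.0236
gripper_force: 20.0
```

```bash
python3 - <<'E'
from spot import *
import pickle
d={n:get_image(n) for n in('top','scene','wrist')}; pickle.dump(d,open('p5.pkl','wb'))
T=np.array([.5909,-.1552])
for n in d:
    for x in meas(d[n]):
        v=x[2]-T; print(n,x,np.hypot(*v),np.degrees(np.arctan2(v[1],v[0])))
E
```

```text
top (array([102.33333333, 186.        ]), np.int32(3), array([0.56864491, 0.46070111])) 0.6163030667646135 92.069436385318
top (array([111.5       , 189.33333333]), np.int32(6), array([0.55963963, 0.43348422])) 0.5895136278014689 93.03967118086194
top (array([121.        , 228.66666667]), np.int32(3), array([0.44814765, 0.39974463])) 0.5730111470040712 104.42583794729349
scene (array([376.5, 249. ]), np.int32(4), array([0.3400089 , 0.34935364])) 0.5634897673905781 116.43902637390522
scene (array([372.75, 251.25]), np.int32(4), array([0.3542964 , 0.34974974])) 0.5576338378851334 115.10631372980333
scene (array([380.5, 251.5]), np.int32(4), array([0.33647429, 0.36187388])) 0.5762793096728535 116.19944826297727
scene (array([384.9375, 257.4375]), np.int32(16), array([0.34010484, 0.3837354 ])) 0.5944321511258027 114.95505088104122
scene (array([367.4625, 280.325 ]), np.int32(80), array([0.43136512, 0.41518602])) 0.5922766168414462 105.62611117624547
scene (array([337.26666667, 319.8       ]), np.int32(15), array([0.57275415, 0.46371068])) 0.6191766322453516 91.67937436489245
wrist (array([403.72222222, 108.27777778]), np.int32(18), array([ 0.56935102, -0.03550553])) 0.1216187698086233 100.20581725819265
```

```bash
python3 - <<'E'
from spot import *
import pickle
a=pickle.load(open('p5.pkl','rb'))['wrist']
save(a,'h.png',(350,40,512,190),4.5)
E
```

View pics/h.png

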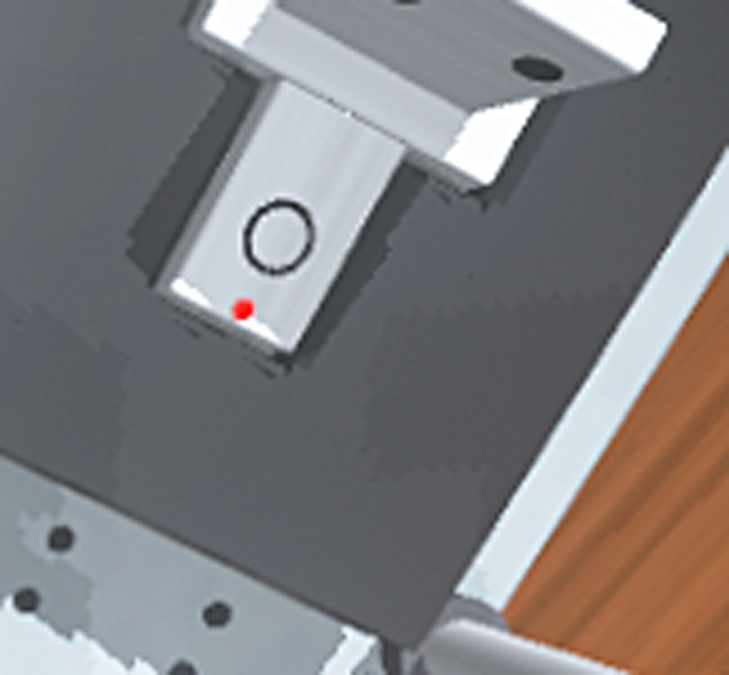

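The crop shows the spot on the tongue at (243,310), directly short of the ring at (279,237). The pan looks right, and tilt remains.

```bash
python3 - <<'E'
from spot import *
import pickle
a=pickle.load(open('p5.pkl','rb'))['wrist']
for x in ring(a,400,80,425,105,130): print(x)
T=np.array([.5909,-.1552])
p=cast(a,[(350+278.5/4.5-.5,40+236.5/4.5-.5),(350+242.5/4.5-.5,40+309/4.5-.5)],.034)[:,:2]
print(p)
for T in (np.array([.5909,-.1552]),np.array([.5918,-.156])):
    d=p-T; print(np.hypot(*d.T),np.degrees(np.arctan2(d[:,1],d[:,0])))
print(r.sense()['q'])
E
```

```text
(array([423.61, 103.25]), array([1.825, 3.675]), array([ 0.5805, -0.0222]))
(array([411.55,  92.42]), array([12.35 , 14.175]), array([ 0.566 , -0.0219]))
(array([411.51,  92.32]), array([14.975, 17.1  ]), array([ 0.5659, -0.0219]))
[[ 0.56564102 -0.02180556]
 [ 0.56905403 -0.03560853]]
[0.13576484 0.12157042] [100.7223262  100.35217355]
[0.13672029 0.12252137] [101.03053354 100.69897267]
[-2.48183790e+01  2.88934889e+01  9.56473034e+01 -3.60997428e-02
  5.53482555e+01 -6.03769821e+01]
```

>>> {"op": "jog_arm", "data": {
  "deltas": [
    [[0,0,0,0,0,-0.011,1],[0,0,0,0,0,-0.011,1],[0,0,0,0,0,-0.011,0.55],[0,0,0,0,0,-0.011,0.55],[0,0,0,0,0,-0.011,0.55],[0,0,0.06,0,0,-0.011,0.55],[0,0,0.15,0,0,-0.011,0.55],[0,0,0.15,0,0,-0.011,0.55]]
  ]
}}

```text
time_s: 10.95
position: [0.5155, -0.1725, 0.1879]
ee_rot: [[-0.554, 0.833, 0.006], [0.833, 0.554, -0.003], [-0.005, 0.003, -1.0]]
contact_force: [-0.2, -0.3, -1.0]
width: 0.0409
gripper_force: 0.0
```

>>> {"op": "jog_arm", "data": {
  "deltas": [
    [[0.1,0.018,0,0,0,0,0.55],[0.195,0.036,0,0,0,0,0.55],[0.195,0.036,0,0,0,0,0.55],[0.195,0.036,-0.06,0,0,0,0.55],[0.195,0.036,-0.12,0,0,0,0.55],[0.195,0.036,-0.15,0,0,0,0.55],[0.195,0.036,-0.15,0,0,0,0.55]]
  ]
}}

```text
time_s: 11.65
position: [0.5905, -0.157, 0.1224]
ee_rot: [[-0.553, 0.833, -0.003], [0.833, 0.553, 0.001], [0.003, -0.002, -1.0]]
contact_force: [0.2, -0.2, 0.8]
width: 0.0414
gripper_force: 0.0
```

>>> {"op": "jog_arm", "data": {
  "deltas": [
    [[0,0,0,0,0,0,1],[0,0,0,0,0,0,1],[0,0,0,0,0,0,1],[0,0,0,0,0,0,1]]
  ]
}}

```text
time_s: 12.05
position: [0.5925, -0.1573, 0.1251]
ee_rot: [[-0.553, 0.833, 0.002], [0.833, 0.553, -0.0], [-0.002, 0.002, -1.0]]
contact_force: [4.2, 1.4, 5.6]
width: 0.0233
gripper_force: 20.0
```

>>> {"op": "jog_arm", "data": {
  "deltas": [
    [[0,0,0,0,0,0.035,1],[0,0,0,0,0,0.075,1],[0,0,0,0,0,0.115,1],[0,0,0,0,0,0.155,1],[0,0,0,0,0,0.195,1],[0,0,0,0,0,0.215,1],[0,0,0,0,0,0.225,1],[0,0,0,0,0,0.225,1]]
  ]
}}

```text
time_s: 12.85
position: [0.5928, -0.1569, 0.1251]
ee_rot: [[-0.962, 0.273, 0.003], [0.273, 0.962, 0.0], [-0.003, 0.001, -1.0]]
contact_force: [5.4, 7.4, 6.3]
width: 0.0236
gripper_force: 20.0
```

```bash
python3 - <<'E'
from spot import *
import pickle
a=get_image('wrist'); pickle.dump(a,open('p6.pkl','wb'))
print(r.sense()['ee_rot'],r.sense()['contact_force'])
for x in meas(a): print(x)
t=get_image('top')
for x in meas(t): print('top',x)
E
```

```text
[[-9.61845625e-01  2.73576123e-01  3.01629501e-03]
 [ 2.73577894e-01  9.61849834e-01  1.83035428e-04]
 [-2.85114873e-03  1.00124346e-03 -9.99995434e-01]] [5.93525164 7.26045494 6.32380249]
(array([399.        , 127.78947368]), np.int32(19), array([ 0.56630567, -0.02202217]))
top (array([111.57142857, 189.42857143]), np.int32(7), array([0.55937002, 0.43326063]))
top (array([121.        , 228.66666667]), np.int32(3), array([0.44814765, 0.39974463]))
```

>>> {"op": "jog_arm", "data": {
  "deltas": [
    [[0,0,0,0,0,0,0.55],[0,0,0,0,0,0,0.55],[0,0,0,0,0,0,0.55],[0,0,0.06,0,0,0,0.55],[0,0,0.18,0,0,0,0.55],[0,0,0.3,0,0,0,0.55],[0,0,0.35,0,0,0,0.55],[0,0,0.35,0,0,0,0.55]]
  ]
}}

```text
time_s: 13.75
position: [0.5928, -0.1579, 0.2676]
ee_rot: [[-0.962, 0.274, 0.005], [0.274, 0.962, -0.002], [-0.006, -0.001, -1.0]]
contact_force: [0.0, 0.5, -0.0]
width: 0.0412
gripper_force: 0.0
```

```bash
python3 - <<'E'
from spot import *
a=get_image('wrist')
s=meas(a)
for x in s: print(x)
u,v=[int(k) for k in s[0][0]]
for x in ring(a,u-12,v-12,u+13,v+13,130): print(x)
W=world(a); print(r.sense()['position'],r.sense()['width'])
save(a,'i.png',(0,0,512,300),1.5)
E
```

```text
(array([349.28571429, 122.        ]), np.int32(7), array([ 0.56615766, -0.02197538]))
(array([357.06, 131.84]), array([ 5.925, 16.175]), array([ 0.582 , -0.0142]))
(array([337.71, 132.1 ]), array([2.5  , 8.425]), array([ 0.5751, -0.0399]))
(array([349.4 , 121.76]), array([8.75 , 9.425]), array([ 0.5659, -0.0218]))
(array([349.52, 121.68]), array([8.725, 9.35 ]), array([ 0.5658, -0.0216]))
(array([339.93, 111.63]), array([ 4.7, 12. ]), array([ 0.5494, -0.0315]))
[ 0.59201154 -0.15758083  0.26534411] 0.04070803189599055
```

View pics/i.png

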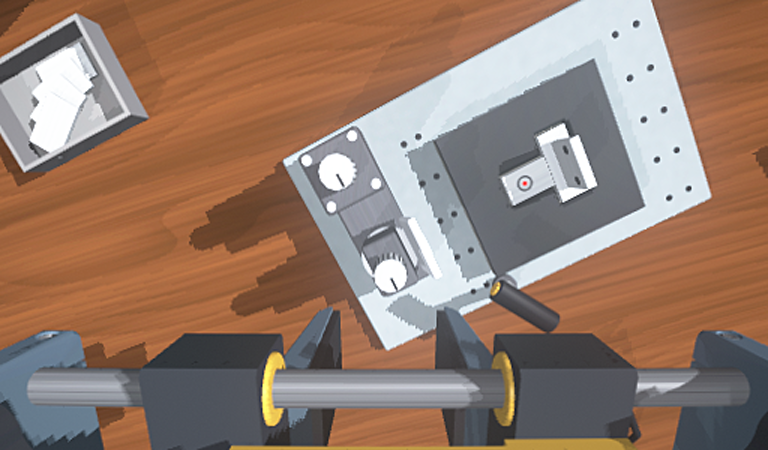

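The spot is centred in the ring at (525,183), the bracket is seated and the gripper is clear.

```bash
python3 -c "
from rig import r
print(r.hand_in())"
```

```text
the job is handed in; nothing more can be done
None
```

The bracket is pressed fully home in the nest, the red spot sits within about 0.5 mm of the ring's centre, the gripper has let go and is clear of everything, and the job was handed in at about 14 s.

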